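# Take the tall tube from its covered rack and show it slantwise

### The job

Tip the clear cover of the tube station forward on its bottom hinge until it is wide open, then draw the tall capped tube up out of the rack. Turn it to a slant of about 45 degrees, cap end up, and finish still holding it there in the gripper, motionless, its middle at least 20 cm above the bench, so that its wall can be looked through. Leave the cover open, the two shorter tubes in the rack and everything else on the bench where it is.

Things in the scene. Friction and masses are not known exactly. Their poses are not given: they have to be found in the camera images.
- station: off-white tube station fixed to the bench: base plate 170 (x) x 270 (y) x 12 mm; on it a white rack block 45 x 200 x 46 mm (its top 58 mm above the bench) centred 20 mm towards -x, with three upright holes 17.5 mm wide at y = -65, 0 and +65 mm, 46 mm deep to the base plate's top; at the far edge a low wall, its top 62 mm above the bench. Origin: centre of its underside on the bench. Its -x side, with the cover's hinge, faces the robot; z up. Its place and yaw vary
- cover (a joint): clear L-shaped cover, 240 mm wide: an upright front panel 115 mm high, and from its upper edge a flat roof reaching 73 mm back (+x) over the tubes. It turns about a hinge along the station's y axis at the panel's foot. 0 = closed (panel upright, roof over the tubes), growing in rad as it tips forward and down towards the robot; stop at 1.2. It starts between 0 and 0.15. A friction hinge: it stays where it is left; about 2 to 4 N at the tab moves it
- cover_hinge (a point): point on the hinge axis, mid-width: in the station's frame at x = -72 mm, y = 0, 16 mm above the bench
- cover_tab (a point): centre of the grey pull tab that stands on the cover's roof, near its front edge, mid-width: 12 mm wide (y), 30 mm long (x), 42 mm high. From the hinge it lies 13 mm in x and 140 mm up when closed, and turns with the cover; its top is 21 mm above this point when closed, the roof's top surface 21 mm below
- tall_mid (a point): glass tube with a grey cap, the tall one: 105 mm long, 16 mm thick, cap 19 mm thick and the uppermost 22 mm, mass about 20 g. Point at its mid-length, on its axis; z runs along the tube towards the cap. It stands upright in one of the three holes (which one varies), this point 64.5 mm above the bench, cap top 117 mm above the bench. To clear the hole it rises by 46 mm
- short_a_mid (a point): glass tube with the same grey cap, shorter: 80 mm long; otherwise like the tall one. Point at its mid-length, 52 mm above the bench while it stands in the rack. It stays in its hole
- short_b_mid (a point): glass tube with the same grey cap, shorter: 80 mm long; otherwise like the tall one. Point at its mid-length, 52 mm above the bench while it stands in the rack. It stays in its hole
- jar_mid (a point): small amber jar with a white lid, 52 mm across, 70 mm high, upright, to the +y side of the station; point at mid-height. Leave alone
- tape_mid (a point): roll of paper tape lying flat, 68 mm across, 22 mm high, to the -y side of the station; point at mid-height. Leave alone
- slidebox_mid (a point): closed flat white slide box, 55 x 110 x 30 mm, beyond the station; point at mid-height. Leave alone
- marker_mid (a point): white marker pen with a black cap, 16 mm thick, 130 mm long, lying on the bench, left near the robot; point at mid-height. Leave alone

How it is judged:
On the way, in this order (a step that is already met when the one before it is completed fails the run):
1. the cover is tipped wide open (value of joint cover above 0.9 rad), for 0.2 s.
2. the tall tube is clear above the rack (z of tall_mid in the frame of station above 0.125 m and value of joint cover above 0.9 rad), for 0.1 s.
At the end, for the whole second after the job is handed in: The fingers alone hold the tall tube, at rest: middle 0.20 m or more above the bench, cap end up, axis 0.55 to 1.02 rad from vertical; cover open by over 0.9 rad; shorter tubes within 20 mm, other things within 40 mm of their starts (height (world z) of tall_mid above 0.2 m and angle between tall_mid's own z axis and vertical between 0.55 and 1.02 rad and contact force between tall and the fingers above 0.3 N and contact force between tall and station below 0.05 N and linear speed of tall below 0.03 m/s and angular speed of tall below 0.3 rad/s and value of joint cover above 0.9 rad and distance of each of short_a_mid, short_b_mid from where it was at the start of the episode below 0.02 m and distance of each of jar_mid, tape_mid, slidebox_mid, marker_mid from where it was at the start of the episode below 0.04 m); the arm keeps its last pose, push and grip.
It fails at once if a shorter tube is pulled out or displaced by more than 30 mm (distance of any of short_a_mid, short_b_mid from where it was at the start of the episode above 0.03 m).
It fails at once if a bystander is displaced by more than 40 mm (distance of any of jar_mid, tape_mid, slidebox_mid, marker_mid from where it was at the start of the episode above 0.04 m).
It also fails if it takes over 51 s, if anything falls off the work surface, if the arm or the gripper's body presses on something with over 40 N, if the wrist force passes 120 N, or if a joint passes its speed limit or range.

### The arm

A 7-joint arm with a two-finger parallel gripper is mounted at the origin on the work surface. World frame = base frame: x ahead of the robot, y to its left, z up, the work surface at z = 0. Lengths are in m, angles in rad, forces in N, time in s.
With the tool pointing down it reaches from about 0.35 to 0.775 m from the base axis. Payload 3.1 kg.
Tool frame: the origin (TCP) lies midway between the tips of the shut fingers; the grasp point (between the pads) lies manip.grasp_offset behind it (manip.grasp_offset is the distance from the TCP to the grasp point, in m); z points along the fingers, y is the direction in which the jaws open and shut (so a half turn about z gives the same grasp; the last joint's range is limited). The gripper opens to 85 mm and grips with 20 to 120 N. Pads are 22 mm wide; open, the fingers measure 114 mm over their backs; the gripper's body (76 mm by 85 mm) begins 54 mm behind the grasp point. The pads swing forward as they close: fully open they stand 13 mm farther back than shut.
Start: joints at [-1.324, 0.311, 0.014, 1.512, -0.004, 1.319, -0.027], TCP at [0.157, 0.527, 0.231] pointing down, gripper open.
Joint ranges: [-2.7, 2.7], [-0.3, 1.91], [-1.27, 1.3], [0.12, 2.57], [-1.44, 4.58], [0.2, 2.03], [-3.05, 3.05]. Speed limits (rad/s): [2.79, 2.79, 3.14, 3.14, 3.14, 3.14, 3.14].

### API

Orientations are given as [roll, pitch, yaw] about the fixed x, y, z axes, in that order (R = Rz(yaw) Ry(pitch) Rx(roll)).
In Python, from bench import telemetry, cams, manip gives the robot as it stands. The module is installed in compiled form; this text tells all that it offers.
- The arm moves only by the tool servo_tool, never from a script. Its argument "motion" is text: rows parted by semicolons, each of 6 numbers parted by spaces: the shift along the tool's x, y, z in mm, then the turn, a rotation vector about the tool's x, y, z in rad. A call has 1 to 5 rows; each row shifts and turns the pose as measured when the row begins, along the tool's axes as they then stand; what a row does not reach is not made up. A row lasts 1/12 s, in which the tool goes at most 41.7 mm and 7.16 degrees, less where a joint would pass 70% of its speed; a pose out of reach is approached as far as the arm can. A call with a gripper value outside its range is refused whole. "claw" is the gripper command: -1 is fully open, 1 is shut, values between are in proportion, set as the call begins (left out, the last holds). The fingers move at their own pace and stop on an object; "squeeze" is the grip in N (left out, the last holds). Time passes only in rows, so rows that do not move let the fingers close. It gives the time, the measured TCP pose, the force and the opening at its end, in the units of the state.
- telemetry.observe(): the state, without advancing time (a new reading comes with each control period).
- cams.snapshot(name): name is "scene" or "side" or "wrist"; returns the picture (384x512x3 uint8, blue, green, red); there is no depth.
- cams.camera_params(name): a dict with "fov_y" (degrees; the focal length in pixels is half the picture's height over the tangent of half this angle, whatever the lens; pixels are square), "cx", "cy" (the principal point, pixels), "world_to_cam" (4x4, takes a point from world to camera coordinates). Camera axes: x right, y down, z forward; pixel columns grow to the right and rows downward; lengths in m; the calibration is good to about 2 mm. A picture is of the moment at which its call begins: read the wrist's pose just before it. camera_params takes no time and is no camera call; for the wrist camera it gives the pose at the moment of the call.
- manip.close_job(): hands the job in, once; it reports no verdict.
The state is a dict: "time_s": time; "joints": joint angles; "qd": joint speeds; "tau": joint torques, N m; "tool_pos": TCP position; "tool_rot": TCP orientation; "ft_force": force on the tool from outside, world axes, zero at the start; "torque": the same for the moment, N m; "grip_width": finger opening in m.
Only numpy, scipy, OpenCV 4.12 (cv2) and the standard library are available. Lean on these libraries where they do the work, as an engineer would, in place of code of your own. Each camera call takes 0.05 s, during which the arm holds its last target.

## Working session

There is one attempt and no reset: what is moved stays moved. The work goes in short steps, Python scripts to look and compute and a tool call to move; the robot and the scene stay as the last step left them, time stands still between calls to the robot, and variables do not carry over. Pictures are saved under pics/ and viewed, and the job is handed in when it is done.

Besides the shell and the picture viewer there is one more tool, called as name(argument=value, ...) on one line, values as JSON. servo_tool: Moves the arm, as the interface text tells. Its arguments: {"type":"object","properties":{"motion":{"type":"string"},"claw":{"type":"number"},"squeeze":{"type":"number"}},"required":["motion"]}

```bash
mkdir -p pics
python3 - <<'E'
from bench import telemetry, cams, manip
import cv2
s=telemetry.observe();print({k:(v if not hasattr(v,'tolist') else v.tolist()) for k,v in s.items()});print(manip.grasp_offset)
for n in ["scene","side"]:
    im=cams.snapshot(n);cv2.imwrite(f"pics/{n}0.png",im);cv2.imwrite(f"pics/{n}0b.png",cv2.resize(im,None,fx=1.5625,fy=1.5625,interpolation=cv2.INTER_CUBIC))
    print(n,cams.camera_params(n))
E
```

```text
{'time_s': 0.0, 'joints': [-1.323726335377371, 0.31172111218898607, 0.014004873061223921, 1.5130721459222627, -0.004381543042826008, 1.3191830860030433, -0.027187252939900642], 'qd': [0.001621455744074037, 0.0005794543600342155, -0.0005432500331036196, 0.0011731500547507241, 0.0011862618100767618, 0.00011359399108674159, 0.0016361539146817826], 'tau': [2.962481289614516e-05, -37.991459369659424, 0.14592953491955996, -23.05878460407257, 0.012099591549485922, 0.014008028665557504, -4.717355039929316e-06], 'tool_pos': [0.1564188548695985, 0.5265263870758451, 0.23021751263718604], 'tool_rot': [-3.1392423254566113, 0.00011806548699233588, 2.852904618458534], 'ft_force': [-0.513027359431928, 0.589983685772478, -0.47313241587740457], 'torque': [0.0011667881665545165, -0.03620477167730329, -0.015050326750471557], 'grip_width': 0.08577269210341157}
0.0187
scene {'fov_y': 55.45680958171731, 'cx': 259.00995129294836, 'cy': 200.11894160789947, 'world_to_cam': array([[ 0.89591507,  0.4441863 , -0.00589244, -0.55685554],
       [ 0.23012647, -0.4754248 , -0.84912488,  0.01254138],
       [-0.37997105,  0.75938777, -0.52815927,  1.38592885],
       [ 0.        ,  0.        ,  0.        ,  1.        ]])}
side {'fov_y': 50.311791973756385, 'cx': 257.52965594618433, 'cy': 188.1471589689646, 'world_to_cam': array([[-9.69973284e-01, -2.43208988e-01, -1.10327269e-03,
         5.83886062e-01],
       [-1.73205258e-01,  6.93952663e-01, -6.98877414e-01,
         1.12815558e-01],
       [ 1.70738888e-01, -6.77701328e-01, -7.15240619e-01,
         1.39889394e+00],
       [ 0.00000000e+00,  0.00000000e+00,  0.00000000e+00,
         1.00000000e+00]])}
```

View pics/scene0b.png

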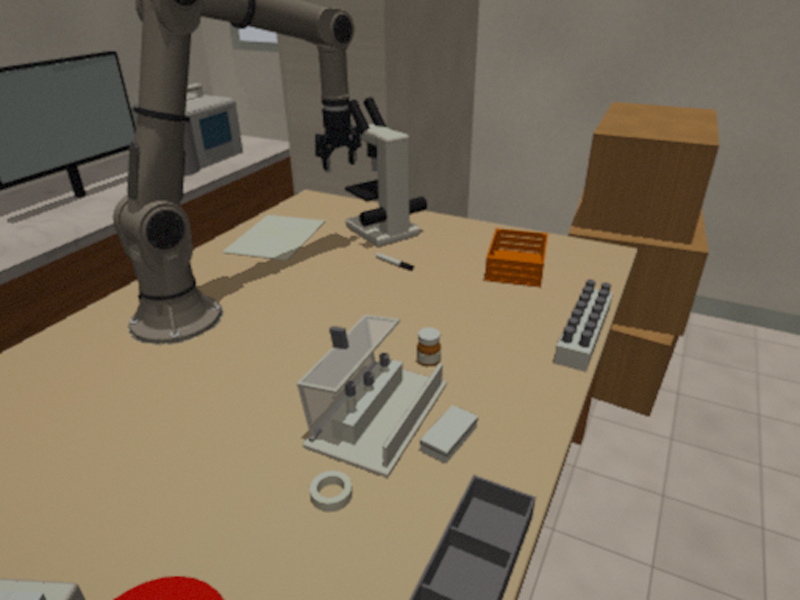

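View pics/side0b.png

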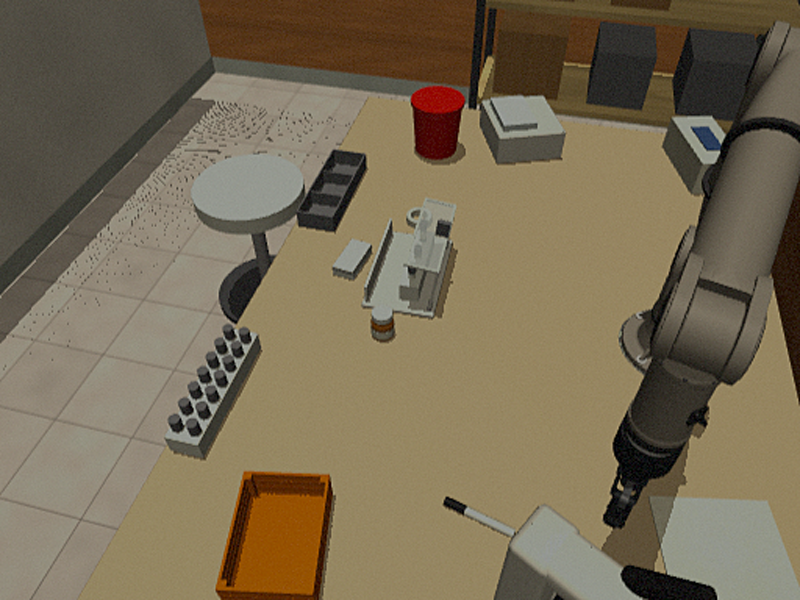

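The station is near (370,400) in the scene view and (410,265) in the side view, both at 1.56x scale. I'll enlarge those areas.

Run:
```python
import cv2
a=cv2.imread("pics/scene0.png")[195:330,180:315];cv2.imwrite("pics/sc1.png",cv2.resize(a,None,fx=4.4,fy=4.4,interpolation=cv2.INTER_CUBIC))
a=cv2.imread("pics/side0.png")[120:225,205:310];cv2.imwrite("pics/sd1.png",cv2.resize(a,None,fx=5.5,fy=5.5,interpolation=cv2.INTER_CUBIC))
```

```text
(no output)
```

View pics/sc1.png

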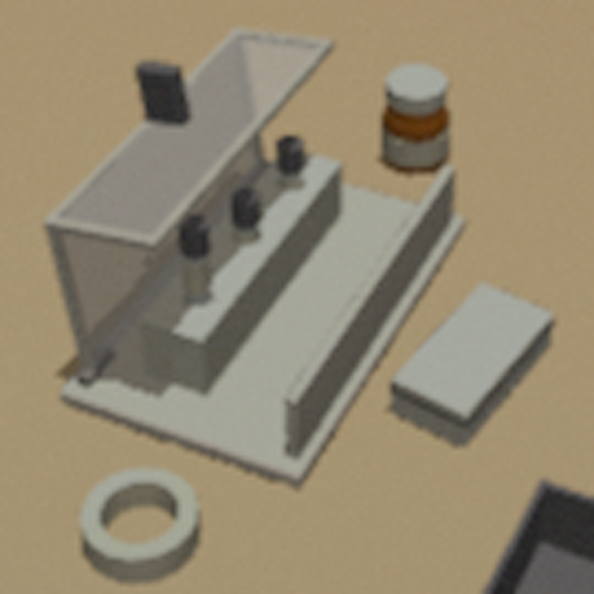

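View pics/sd1.png

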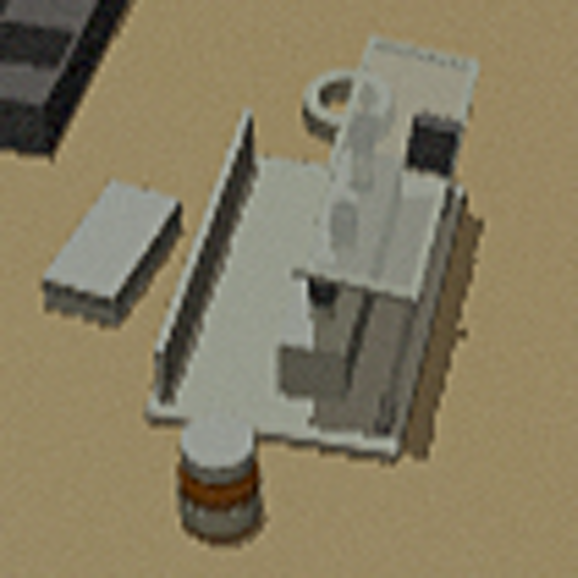

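```bash
cat > h.py <<'E'
import numpy as np, cv2
from scipy.optimize import least_squares
from bench import cams
def proj(P,c,k1=0):
    f=192/np.tan(np.radians(c["fov_y"])/2)
    q=(c["world_to_cam"]@np.r_[P,1])[:3]; x=q[:2]/q[2]; 
    x=x*(1+k1*(x@x))
    return f*x+[c["cx"],c["cy"]]
def world(S,th,P,cov):
    x,y,yw=S; P=np.array(P,float)
    if cov:
        h=np.array([-.072,0,.016]); d=P-h
        # tips toward -x
        P=h+[d[0]*np.cos(th)-d[2]*np.sin(th),d[1],d[0]*np.sin(th)+d[2]*np.cos(th)]
    return np.array([x+P[0]*np.cos(yw)-P[1]*np.sin(yw),y+P[0]*np.sin(yw)+P[1]*np.cos(yw),P[2]])
E
cat > fit.py <<'E'
from h import *
M={}
# name:(P,cov)
Rz=.016+.119-.0
Rf=-.072-.000
pts={'b--':((-.085,-.135,.012),0),'b+-':((.085,-.135,.012),0),'b++':((.085,.135,.012),0),'b-+':((-.085,.135,.012),0),
'tab':((-.059,0,.156),1),'rf-':((-.072,-.12,.133),1),'rb-':((.001,-.12,.133),1),'rf+':((-.072,.12,.133),1),'rb+':((.001,.12,.133),1),
't':((-.02,-.065,.117),0),'m':((-.02,0,.092),0),'p':((-.02,.065,.092),0),'k+-':((.0025,-.1,.058),0),'k++':((.0025,.1,.058),0)}
sc={'b--':(65,387),'b+-':(300,470),'b++':(463,220),'tab':(163,93),'rf-':(50,222),'rb-':(155,240),'rf+':(238,33),'rb+':(330,42),'t':(195,220),'m':(246,194),'p':(291,141),'k+-':(213,332),'k++':(341,165)}
sd={'b++':(150,410),'b-+':(397,450),'rf+':(418,298),'rb+':(297,273),'rf-':(478,65),'rb-':(370,40),'tab':(433,146),'t':(370,88),'m':(345,205),'b--':(465,187)}
obs=[('scene',k,(np.array(v)+.5)/4.4-.5+[180,195]) for k,v in sc.items()]+[('side',k,(np.array(v)+.5)/5.5-.5+[205,120]) for k,v in sd.items()]
C={n:cams.camera_params(n) for n in('scene','side')}
def res(p,full=False):
    r=np.array([proj(world(p[:3],p[3],*pts[k]),C[n],p[4] if n=='scene' else p[5])-o for n,k,o in obs])
    return r if full else r.ravel()
for fixed in (True,False):
    f=(lambda p:res(np.r_[p,0,0])) if fixed else res
    s=least_squares(f,[.6,0,0,.05]+([] if fixed else [0,0]),loss='soft_l1')
    print(s.x,np.sqrt(np.mean(s.fun**2)))
    r=res(np.r_[s.x,0,0] if fixed else s.x,True)
    for o,e in zip(obs,r): print(o[0],o[1],e.round(2))
E
python3 fit.py
```

```text
[ 0.60813496 -0.08384059  0.03194357  0.1318444 ] 1.086937442314273
scene b-- [-1.39  0.3 ]
scene b+- [0.42 0.74]
scene b++ [ 0.67 -1.85]
scene tab [-0.2  -0.54]
scene rf- [-0.21  0.48]
scene rb- [-0.48  0.81]
scene rf+ [-0.11 -0.85]
scene rb+ [-0.16 -0.43]
scene t [-0.15 -0.03]
scene m [-0.17 -0.33]
scene p [-0.36 -0.45]
scene k+- [-2.05  1.39]
scene k++ [ 0.04 -1.35]
side b++ [-1.37  0.25]
side b-+ [0.21 0.34]
side rf+ [-0.92  0.69]
side rb+ [-0.03  0.03]
side rf- [-0.63 -0.2 ]
side rb- [ 0.12 -0.2 ]
side tab [-0.17 -0.23]
side t [-1.51  5.43]
side m [-0.51  0.57]
side b-- [ 0.01 -0.71]
[ 0.60862305 -0.08551252  0.03013285  0.13479641 -0.20964595 -0.12570186] 1.0124158650656954
scene b-- [-0.47 -0.79]
scene b+- [ 0.36 -0.46]
scene b++ [ 0.55 -1.64]
scene tab [-0.33 -0.3 ]
scene rf- [0.16 0.33]
scene rb- [-0.55  0.77]
scene rf+ [-0.23 -0.58]
scene rb+ [-0.31 -0.19]
scene t [-0.17  0.12]
scene m [-0.23 -0.09]
scene p [-0.42 -0.14]
scene k+- [-1.94  1.11]
scene k++ [-0.01 -1.05]
side b++ [-1.41 -0.14]
side b-+ [ 0.09 -0.  ]
side rf+ [-0.95  0.39]
side rb+ [-0.01 -0.34]
side rf- [-0.64 -0.24]
side rb- [ 0.2 -0.3]
side tab [-0.15 -0.42]
side t [-1.53  5.23]
side m [-0.54  0.29]
side b-- [-0.03 -0.9 ]
```

```bash
cat >> h.py <<'E'
def ray(n,uv,z):
    c=cams.camera_params(n);f=192/np.tan(np.radians(c["fov_y"])/2)
    T=c["world_to_cam"];R=T[:3,:3];o=-R.T@T[:3,3]
    d=R.T@np.array([(uv[0]-c["cx"])/f,(uv[1]-c["cy"])/f,1]);return o+d*(z-o[2])/d[2]
E
python3 - <<'E'
from h import *
for n,u in [('microscope base near',(385,243)),('base right',(420,232)),('base left',(348,228)),('marker w',(378,257)),('marker b',(411,268)),('jar',(428,362)),('tape',(330,507)),('orange',(515,283))]:
    print(n,ray('scene',np.array(u)/1.5625,0).round(3))
for z in (0,.1,.2,.3): print('scope top',ray('scene',np.array((390,130))/1.5625,z).round(3),ray('side',np.array((545,510))/1.5625,z).round(3))
E
```

```text
microscope base near [0.258 0.599 0.   ]
base right [0.319 0.719 0.   ]
base left [0.096 0.648 0.   ]
marker w [0.284 0.505 0.   ]
marker b [0.401 0.484 0.   ]
jar [0.625 0.106 0.   ]
tape [ 0.643 -0.311  0.   ]
orange [0.689 0.527 0.   ]
scope top [-0.353  1.798  0.   ] [0.229 0.447 0.   ]
scope top [-0.167  1.447  0.1  ] [0.24 0.5  0.1 ]
scope top [0.019 1.096 0.2  ] [0.251 0.552 0.2  ]
scope top [0.205 0.744 0.3  ] [0.262 0.604 0.3  ]
```

View pics/scene0.png

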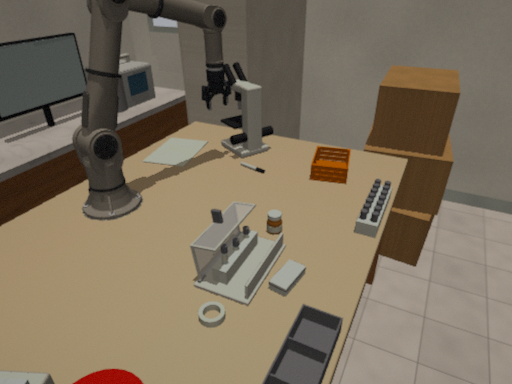

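```bash
cat > plan.py <<'E'
# usage: plan.py x y z yaw pitchless ; prints rows for tool-down straight move
import sys,numpy as np
from scipy.spatial.transform import Rotation as Ro
from bench import telemetry
def plan(p,rpy,n=None,step=.038,w=.115):
    s=telemetry.observe();R0=Ro.from_euler('xyz',s['tool_rot']);R1=Ro.from_euler('xyz',rpy)
    rv=(R0.inv()*R1).as_rotvec();d=np.array(p)-s['tool_pos']
    k=n or max(int(np.ceil(np.linalg.norm(d)/step)),int(np.ceil(np.linalg.norm(rv)/w)),1)
    rows=[]
    for i in range(k):
        R=R0*Ro.from_rotvec(rv*i/k)
        t=R.inv().apply(d/k)*1000
        rows.append(' '.join('%.0f'%a for a in t)+' '+' '.join('%.3f'%a for a in rv/k))
    print('t',round(s['time_s'],2),'pos',np.round(s['tool_pos'],4),'rot',np.round(s['tool_rot'],3),'w',round(s['grip_width'],4),'F',np.round(s['ft_force'],1),'q',np.round(s['joints'],2),'rows',k)
    for i in range(0,k,5): print('; '.join(rows[i:i+5]))
if __name__=='__main__':
    a=[float(v) for v in sys.argv[1:]]
    plan(a[:3],a[3:6],int(a[6]) if len(a)>6 else None)
E
python3 plan.py .574 -.086 .25 3.1416 0 1.60
```

```text
t 0.1 pos [0.1564 0.5266 0.2303] rot [-3.139  0.     2.853] w 0.0851 F [-0.1 -0.5  0.2] q [-1.32  0.31  0.01  1.51 -0.    1.32 -0.03] rows 20
-29 -23 -1 -0.000 0.000 0.063; -30 -22 -1 -0.000 0.000 0.063; -31 -20 -1 -0.000 0.000 0.063; -33 -18 -1 -0.000 0.000 0.063; -34 -16 -1 -0.000 0.000 0.063
-35 -13 -1 -0.000 0.000 0.063; -35 -11 -1 -0.000 0.000 0.063; -36 -9 -1 -0.000 0.000 0.063; -36 -7 -1 -0.000 0.000 0.063; -37 -4 -1 -0.000 0.000 0.063
-37 -2 -1 -0.000 0.000 0.063; -37 0 -1 -0.000 0.000 0.063; -37 3 -1 -0.000 0.000 0.063; -37 5 -1 -0.000 0.000 0.063; -36 7 -1 -0.000 0.000 0.063
-36 9 -1 -0.000 0.000 0.063; -35 12 -1 -0.000 0.000 0.063; -34 14 -1 -0.000 0.000 0.063; -33 16 -1 -0.000 0.000 0.063; -32 18 -1 -0.000 0.000 0.063
```

servo_tool(motion="-29 -23 -1 0 0 0.063; -30 -22 -1 0 0 0.063; -31 -20 -1 0 0 0.063; -33 -18 -1 0 0 0.063; -34 -16 -1 0 0 0.063", claw=1, squeeze=30)

```text
time_s: 0.52
tool_pos: [0.2541, 0.3735, 0.2304]
tool_rot: [-3.134, -0.005, 2.546]
ft_force: [1.5, -0.2, 0.6]
grip_width: 0.0254
```

servo_tool(motion="-35 -13 -1 0 0 0.063; -35 -11 -1 0 0 0.063; -36 -9 -1 0 0 0.063; -36 -7 -1 0 0 0.063; -37 -4 -1 0 0 0.063")

```text
time_s: 0.93
tool_pos: [0.3608, 0.2114, 0.2335]
tool_rot: [-3.129, -0.003, 2.217]
ft_force: [0.8, 0.0, -0.2]
grip_width: 0.0001
```

```bash
python3 plan.py .574 -.086 .25 3.1416 0 1.60
```

```text
t 0.93 pos [0.3608 0.2114 0.2335] rot [-3.129e+00 -3.000e-03  2.217e+00] w 0.0001 F [ 0.8  0.  -0.2] q [-0.91  0.04  0.35  1.83 -0.02  1.28  0.1 ] rows 10
-37 -1 -2 -0.001 0.000 0.062; -37 1 -2 -0.001 0.000 0.062; -36 4 -2 -0.001 0.000 0.062; -36 6 -2 -0.001 0.000 0.062; -36 8 -2 -0.001 0.000 0.062
-35 10 -2 -0.001 0.000 0.062; -34 12 -2 -0.001 0.000 0.062; -34 14 -2 -0.001 0.000 0.062; -33 17 -2 -0.001 0.000 0.062; -32 19 -2 -0.001 0.000 0.062
```

servo_tool(motion="-37 -1 -2 0 0 0.063; -37 1 -2 0 0 0.063; -36 4 -2 0 0 0.063; -36 6 -2 0 0 0.063; -36 8 -2 0 0 0.063")

```text
time_s: 1.35
tool_pos: [0.4679, 0.0522, 0.242]
tool_rot: [-3.127, -0.001, 1.887]
ft_force: [0.9, 0.7, -0.6]
grip_width: -0.0
```

servo_tool(motion="-35 10 -2 0 0 0.063; -34 12 -2 0 0 0.063; -34 14 -2 0 0 0.063; -33 17 -2 0 0 0.063; -32 19 -2 0 0 0.063")

```text
time_s: 1.77
tool_pos: [0.5721, -0.1073, 0.2495]
tool_rot: [-3.124, 0.002, 1.558]
ft_force: [0.4, -0.0, 0.5]
grip_width: 0.0003
```

```bash
python3 plan.py .574 -.086 .155 3.1416 0 1.60
python3 - <<'E'
from bench import cams
import cv2
im=cams.snapshot('wrist');cv2.imwrite('pics/w1.png',im);cv2.imwrite('pics/w1b.png',cv2.resize(im,None,fx=1.5,fy=1.5))
print(cams.camera_params('wrist'))
E
```

```text
t 1.77 pos [ 0.5721 -0.1073  0.2495] rot [-3.124e+00  2.000e-03  1.558e+00] w 0.0003 F [ 0.4 -0.   0.5] q [-0.32  0.44  0.71  1.39 -0.27  1.43  0.37] rows 3
7 1 31 -0.006 0.001 -0.014; 7 1 31 -0.006 0.001 -0.014; 7 1 32 -0.006 0.001 -0.014
{'fov_y': 66.22678761250683, 'cx': 253.0573895346833, 'cy': 193.6266622429649, 'world_to_cam': array([[ 0.99958172, -0.02493808, -0.01464473, -0.57429074],
       [-0.01913586, -0.95001286,  0.31162379, -0.14733975],
       [-0.02168398, -0.31121321, -0.9500927 ,  0.37066732],
       [ 0.        ,  0.        ,  0.        ,  1.        ]])}
```

View pics/w1b.png

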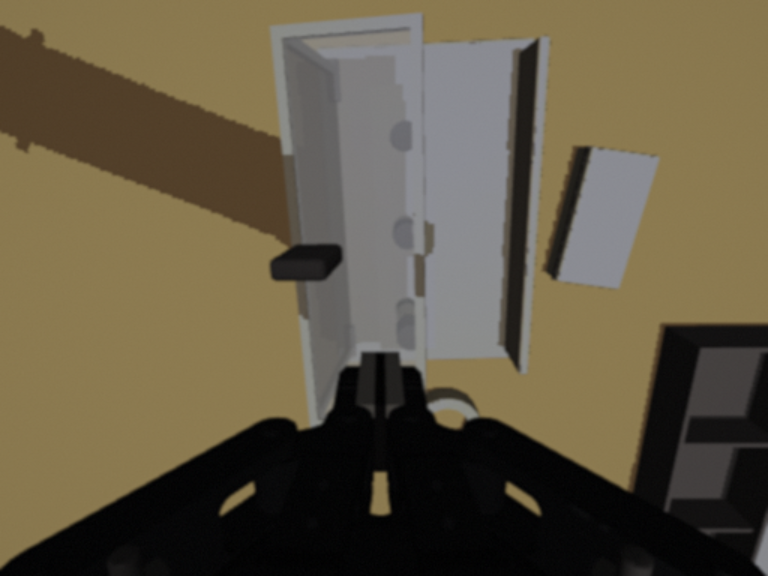

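The wrist view shows the tab at about (308,262), the roof corners at (272,27) and (422,15), and the tall tube near (408,315). I'll check these against the fit.

Run:
```python
from h import *
c=cams.camera_params('wrist');S=(.6084,-.0845,.031);th=.133
for n,P,k in [('tab top f-',(-.074,-.006,.177),1),('tab top b-',(-.044,-.006,.177),1),('tab top b+',(-.044,.006,.177),1),('rf+',(-.072,.12,.133),1),('rb+',(.001,.12,.133),1),('caps',(-.02,-.065,.117),0),('capm',(-.02,0,.092),0),('capp',(-.02,.065,.092),0),('wall++',(.085,.135,.062),0),('wall+-',(.085,-.135,.062),0),('b-',(.085,-.135,.012),0)]:
    print(n,(1.5*proj(world(S,th,P,k),c)).round(0))
print(world(S,th,(-.059,0,.156),1),world(S,th,(-.044,0,.135),1),world(S,th,(-.044,0,.177),1))
```

```text
tab top f- [257. 263.]
tab top b- [315. 262.]
tab top b+ [312. 238.]
rf+ [261.   0.]
rb+ [405. -17.]
caps [407. 321.]
capm [401. 217.]
capp [397. 114.]
wall++ [557. -11.]
wall+- [534. 369.]
b- [517. 343.]
[ 0.53075736 -0.08690769  0.1564875 ] [ 0.54840118 -0.08636056  0.13766209] [ 0.54283431 -0.08653319  0.17929116]
```

servo_tool(motion="7 0 30 -0.006 0 -0.014; 7 0 31 -0.006 0 -0.014; 7 0 30 -0.006 0 -0.014; 0 0 0 0 0 0")

```text
time_s: 2.15
tool_pos: [0.5751, -0.1075, 0.1534]
tool_rot: [3.137, 0.022, 1.576]
ft_force: [-1.3, 1.4, -0.8]
grip_width: 0.0
```

```bash
python3 plan.py .55 -.086 .155 3.1416 0 1.60
python3 - <<'E'
from bench import cams
import cv2
im=cams.snapshot('wrist');cv2.imwrite('pics/w2b.png',cv2.resize(im,None,fx=1.5,fy=1.5))
E
```

```text
t 2.15 pos [ 0.5751 -0.1075  0.1534] rot [3.137 0.022 1.576] w 0.0 F [-1.3  1.4 -0.8] q [-0.33  0.49  0.68  1.56 -0.3   1.19  0.41] rows 1
22 -25 -2 0.004 0.022 -0.024
```

View pics/w2b.png

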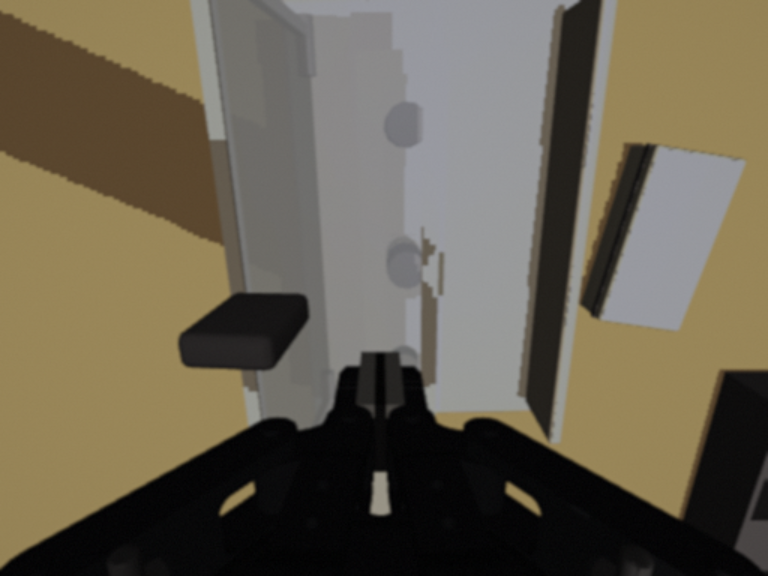

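servo_tool(motion="20 0 -2 0.004 0.022 -0.02; 0 0 0 0 0 0")

```text
time_s: 2.37
tool_pos: [0.5776, -0.0881, 0.1604]
tool_rot: [3.135, 0.001, 1.596]
ft_force: [0.7, 1.4, -0.5]
grip_width: -0.0003
```

```bash
python3 plan.py .55 -.087 .155 3.1416 0 1.60
```

```text
t 2.37 pos [ 0.5776 -0.0881  0.1604] rot [3.135e+00 1.000e-03 1.596e+00] w -0.0003 F [ 0.7  1.4 -0.5] q [-0.34  0.48  0.67  1.55 -0.31  1.21  0.4 ] rows 1
2 -28 5 0.006 0.001 -0.004
```

servo_tool(motion="1 -20 0 0 0 0; 0 -20 0 0 0 0; 0 -20 0 0 0 0; 0 -14 1 0 0 0")

```text
time_s: 2.7
tool_pos: [0.5135, -0.0884, 0.1677]
tool_rot: [3.111, 0.006, 1.603]
ft_force: [1.3, -0.1, -0.5]
grip_width: 0.0002
```

```bash
python3 plan.py .478 -.089 .146 3.1416 0 1.60;  python3 - <<'E'
from bench import cams
import cv2
im=cams.snapshot('wrist');cv2.imwrite('pics/w3b.png',cv2.resize(im,None,fx=1.5,fy=1.5))
E
```

```text
t 2.7 pos [ 0.5135 -0.0884  0.1677] rot [3.111 0.006 1.603] w 0.0002 F [ 1.3 -0.1 -0.5] q [-0.42  0.32  0.7   1.74 -0.23  1.13  0.38] rows 2
0 -18 10 0.015 0.003 0.001; 0 -18 11 0.015 0.003 0.001
```

View pics/w3b.png

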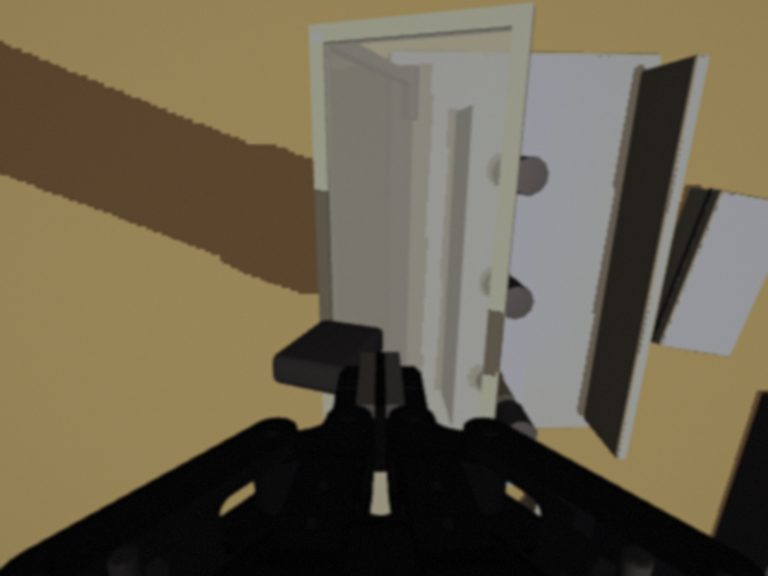

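servo_tool(motion="0 -15 8 0.015 0 0; 0 -15 9 0.015 0 0; 0 -10 8 0.005 0 0; 0 -10 9 0 0 0")

```text
time_s: 3.08
tool_pos: [0.4736, -0.0915, 0.1446]
tool_rot: [3.118, 0.006, 1.604]
ft_force: [0.4, -1.0, 1.8]
grip_width: 0.0002
```

```bash
python3 plan.py .433 -.090 .107 3.1416 0 1.60;  python3 - <<'E'
from bench import cams
import cv2
im=cams.snapshot('wrist');cv2.imwrite('pics/w4b.png',cv2.resize(im,None,fx=1.5,fy=1.5))
E
```

```text
t 3.08 pos [ 0.4736 -0.0915  0.1446] rot [3.118 0.006 1.604] w 0.0002 F [ 0.4 -1.   1.8] q [-0.43  0.27  0.71  1.87 -0.2   1.05  0.39] rows 2
2 -21 18 0.012 0.003 0.002; 1 -20 19 0.012 0.003 0.002
```

View pics/w4b.png

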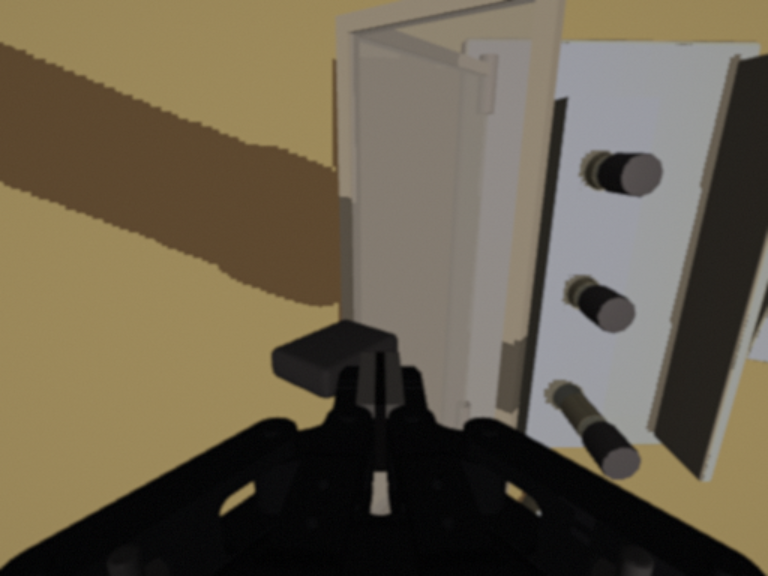

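servo_tool(motion="1 -12 10 0.012 0 0; 0 -11 11 0.006 0 0; 0 -9 10 0 0 0; 0 -7 10 0 0 0; 0 -4 8 0 0 0")

```text
time_s: 3.55
tool_pos: [0.44, -0.0941, 0.1027]
tool_rot: [3.116, 0.007, 1.604]
ft_force: [-0.4, 0.7, 3.8]
grip_width: 0.0003
```

```bash
python3 plan.py .427 -.090 .095 3.1416 0 1.60;  python3 - <<'E'
from bench import cams
import cv2
im=cams.snapshot('wrist');cv2.imwrite('pics/w5b.png',cv2.resize(im,None,fx=1.5,fy=1.5))
im=cams.snapshot('scene');cv2.imwrite('pics/s5b.png',cv2.resize(im[150:330,150:330],None,fx=3.3,fy=3.3,interpolation=cv2.INTER_CUBIC))
E
```

```text
t 3.55 pos [ 0.44   -0.0941  0.1027] rot [3.116 0.007 1.604] w 0.0003 F [-0.4  0.7  3.8] q [-0.43  0.25  0.71  2.   -0.2   0.93  0.41] rows 1
5 -13 7 0.026 0.007 0.004
```

View pics/w5b.png

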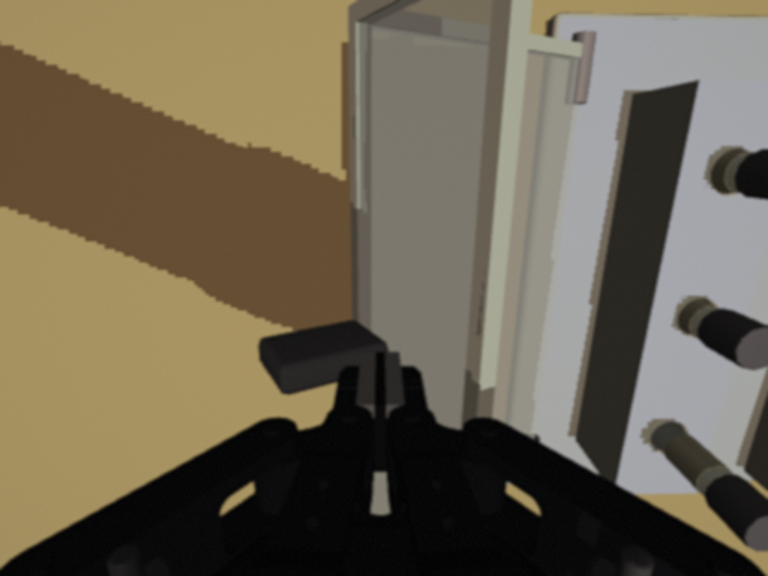

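View pics/s5b.png

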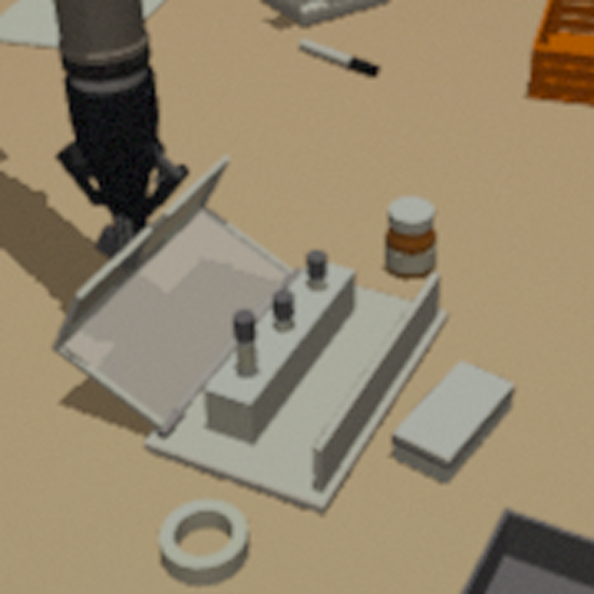

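servo_tool(motion="3 -7 8 0.01 0 0; 0 -4 8 0 0 0; 0 -2 6 0 0 0; 0 0 0 0 0 0")

```text
time_s: 3.98
tool_pos: [0.4288, -0.094, 0.0913]
tool_rot: [3.128, 0.001, 1.602]
ft_force: [-3.0, -0.1, -0.9]
grip_width: 0.0002
```

```bash
python3 plan.py .43 -.090 .20 3.1416 0 1.60;  python3 - <<'E'
from bench import cams
import cv2
im=cams.snapshot('scene');cv2.imwrite('pics/s6b.png',cv2.resize(im[150:330,150:330],None,fx=3.3,fy=3.3,interpolation=cv2.INTER_CUBIC))
E
```

```text
t 3.98 pos [ 0.4288 -0.094   0.0913] rot [3.128e+00 1.000e-03 1.602e+00] w 0.0002 F [-3.  -0.1 -0.9] q [-0.42  0.26  0.7   2.03 -0.21  0.91  0.43] rows 3
1 1 -36 0.004 0.000 0.001; 1 1 -36 0.004 0.000 0.001; 1 1 -36 0.004 0.000 0.001
```

View pics/s6b.png

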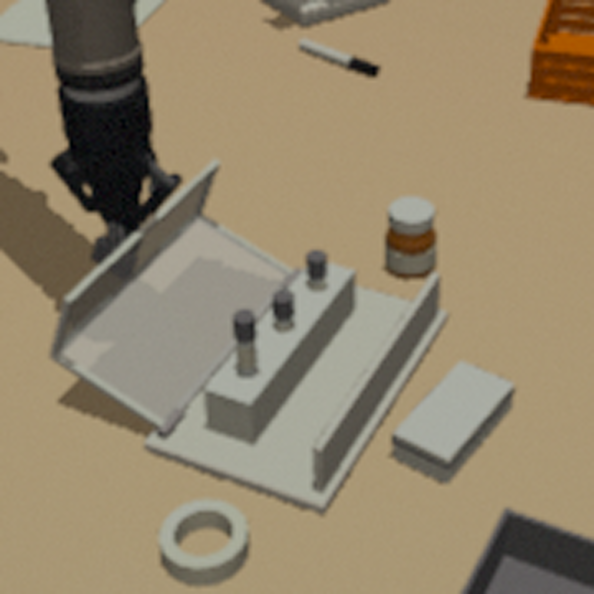

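Run:
```python
from h import *
c=cams.camera_params('scene');S=(.6084,-.0845,.031)
for n,P in [('rf-',(-.072,-.12,.131)),('rb-',(.001,-.12,.131)),('rb+',(.001,.12,.131)),('tab',(-.059,0,.156))]:
    print(n,[( (proj(world(S,th,P,1),c)-150)*3.3).round(0).tolist() for th in (.9,1.,1.1,1.2)])
print(world(S,0,(-.02,-.065,.117),0))
```

```text
rf- [[65.0, 334.0], [60.0, 341.0], [56.0, 348.0], [53.0, 356.0]]
rb- [[102.0, 294.0], [89.0, 295.0], [78.0, 297.0], [68.0, 301.0]]
rb+ [[248.0, 152.0], [237.0, 153.0], [226.0, 156.0], [217.0, 160.0]]
tab [[130.0, 231.0], [123.0, 238.0], [117.0, 246.0], [112.0, 255.0]]
[ 0.59042429 -0.15008867  0.117     ]
```

servo_tool(motion="0 1 -35 0.004 0 0; 0 1 -36 0.004 0 0; 0 2 -36 0.004 0 0; -12 40 0 0 0 0; -12 40 0 0 0 0", claw=0.2)

```text
time_s: 4.45
tool_pos: [0.51, -0.1118, 0.2115]
tool_rot: [3.128, -0.011, 1.605]
ft_force: [-0.0, 1.2, -0.7]
grip_width: 0.0344
```

```bash
python3 plan.py .59 -.150 .20 3.1416 0 1.60;  python3 - <<'E'
from bench import cams
import cv2
im=cams.snapshot('wrist');cv2.imwrite('pics/w7b.png',cv2.resize(im,None,fx=1.5,fy=1.5))
E
```

```text
t 4.45 pos [ 0.51   -0.1118  0.2115] rot [ 3.128 -0.011  1.605] w 0.0344 F [-0.   1.2 -0.7] q [-0.39  0.31  0.74  1.65 -0.23  1.26  0.44] rows 3
-14 26 4 0.005 -0.004 0.002; -14 26 4 0.005 -0.004 0.002; -14 26 4 0.005 -0.004 0.002
```

View pics/w7b.png

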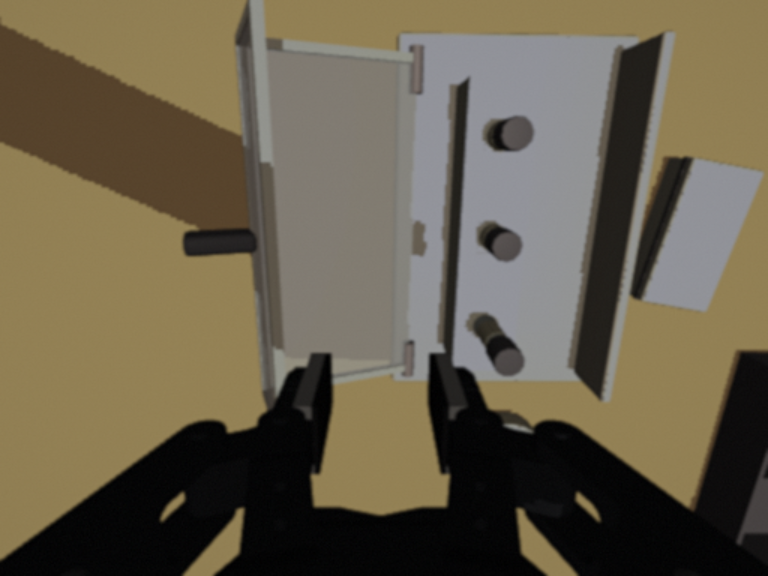

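Run:
```python
from h import *
c=cams.camera_params('wrist')
obs=[((-.02,-.065,.117),(508,361)),((-.02,0,.092),(507,245)),((-.02,.065,.092),(516,133)),((-.085,.135,.012),(401,36)),((-.085,-.135,.012),(395,380)),((.085,.135,.062),(672,35)),((.085,-.135,.062),(608,400))]
f=lambda p:np.array([proj(world(p[:3],0,P,0),c,p[3])-(np.array(o)+.5)/1.5+.5 for P,o in obs]).ravel()
s=least_squares(f,[.608,-.084,.03,0],loss='soft_l1');print(s.x,s.fun.reshape(-1,2).round(1).tolist());print(world(s.x[:3],0,(-.02,-.065,.117),0))
g=least_squares(lambda p:f([.6084,-.0845,.031,p[0]]),[0]);print(g.x,g.fun.reshape(-1,2).round(1).tolist())
```

```text
[ 0.61959086 -0.08863693  0.01861408 -0.09170022] [[1.0, -0.4], [0.9, 0.4], [1.6, 1.1], [-0.9, -0.6], [-2.7, -0.5], [-1.9, -1.0], [-0.3, 5.5]]
[ 0.60080417 -0.15399793  0.117     ]
[-0.07515642] [[-9.6, -4.4], [-10.5, -4.3], [-11.2, -4.8], [-12.9, -5.3], [-9.9, -2.8], [-10.3, -11.1], [-6.1, 2.2]]
```

```bash
python3 plan.py .59 -.150 .19 3.1416 0 1.60
```

```text
t 4.5 pos [ 0.5183 -0.1152  0.2116] rot [ 3.120e+00 -1.000e-03  1.605e+00] w 0.034 F [ 9.4 -3.5  2.7] q [-0.38  0.32  0.74  1.64 -0.24  1.25  0.44] rows 3
-12 23 8 0.007 -0.000 0.002; -12 23 8 0.007 -0.000 0.002; -12 23 7 0.007 -0.000 0.002
```

Move halfway first, settle and look: the mismatch came from the arm still moving when the picture was taken.

servo_tool(motion="-12 23 4 0.007 0 0; -6 12 4 0.007 0 0; 0 0 0 0 0 0; 0 0 0 0 0 0")

```text
time_s: 4.83
tool_pos: [0.5596, -0.1329, 0.2042]
tool_rot: [3.133, 0.003, 1.607]
ft_force: [0.3, 0.1, -0.3]
grip_width: 0.0341
```

```bash
python3 plan.py .59 -.150 .19 3.1416 0 1.60;  python3 - <<'E'
from bench import cams
import cv2,pickle
pickle.dump(cams.camera_params('wrist'),open('w8.pkl','wb'))
im=cams.snapshot('wrist');cv2.imwrite('pics/w8b.png',cv2.resize(im,None,fx=1.5,fy=1.5))
E
```

```text
t 4.83 pos [ 0.5596 -0.1329  0.2042] rot [3.133e+00 3.000e-03 1.607e+00] w 0.0341 F [ 0.3  0.1 -0.3] q [-0.31  0.44  0.73  1.52 -0.3   1.3   0.49] rows 1
-18 30 15 0.008 0.003 0.007
```

View pics/w8b.png

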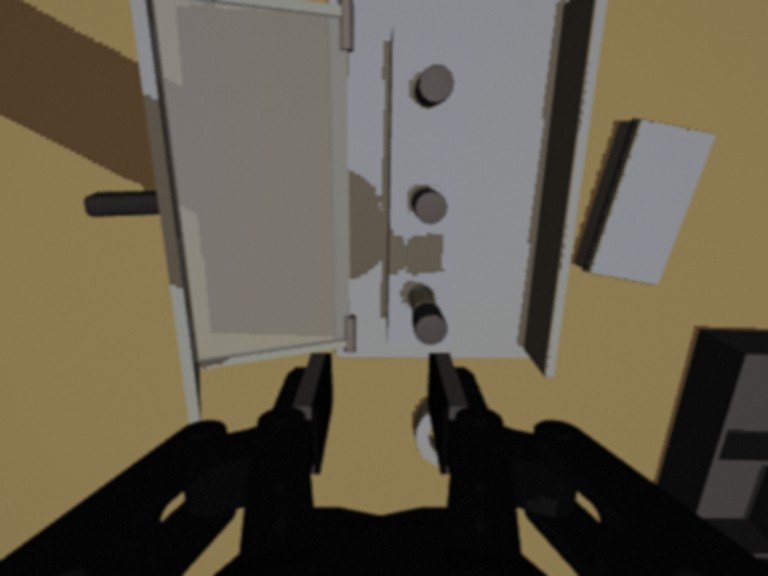

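Run:
```python
from h import *
import pickle
c=pickle.load(open('w8.pkl','rb'))
obs=[((-.02,-.065,.117),(430.5,329)),((-.02,0,.092),(430,205)),((-.02,.065,.092),(436,83)),((-.085,-.135,.012),(338,357)),((.085,-.135,.062),(551,375))]
f=lambda p:np.array([proj(world(p[:3],0,P,0),c,p[3])-(np.array(o)+.5)/1.5+.5 for P,o in obs]).ravel()
s=least_squares(f,[.608,-.084,.03,0],loss='soft_l1');print(s.x,s.fun.reshape(-1,2).round(1).tolist());print(world(s.x[:3],0,(-.02,-.065,.117),0))
for k in (0,-.1): 
  g=least_squares(lambda p:proj(np.r_[p,.117],c,k)-np.array((430.5,329))/1.5,[.6,-.15]);print(k,g.x)
```

```text
[ 0.60883179 -0.08252532  0.02740755 -0.17658419] [[0.4, -1.8], [0.4, -0.4], [-1.3, 2.9], [-2.2, -0.6], [2.7, 6.1]]
[ 0.59062057 -0.14804899  0.117     ]
0 [ 0.5904228  -0.14973657]
-0.1 [ 0.59048636 -0.14978354]
```

servo_tool(motion="-17 32 10 0.008 0 0.007; 0 0 14 0 0 0; 0 0 0 0 0 0; 0 0 0 0 0 0")

```text
time_s: 5.22
tool_pos: [0.5874, -0.1457, 0.1753]
tool_rot: [-3.129, -0.002, 1.6]
ft_force: [-0.8, -0.5, 0.0]
grip_width: 0.034
```

```bash
python3 plan.py .5905 -.150 .088 3.1416 0 1.60
```

```text
t 5.22 pos [ 0.5874 -0.1457  0.1753] rot [-3.129e+00 -2.000e-03  1.600e+00] w 0.034 F [-0.8 -0.5  0. ] q [-0.25  0.54  0.71  1.45 -0.35  1.3   0.52] rows 3
-2 1 29 -0.004 -0.001 -0.000; -1 1 29 -0.004 -0.001 -0.000; -1 1 29 -0.004 -0.001 -0.000
```

servo_tool(motion="-4 3 15 -0.008 0 0; -2 1 18 -0.004 0 0; 0 0 0 0 0 0")

```text
time_s: 5.47
tool_pos: [0.5917, -0.1499, 0.1465]
tool_rot: [3.135, -0.003, 1.602]
ft_force: [-1.2, 0.8, -0.0]
grip_width: 0.0342
```

```bash
python3 plan.py .5905 -.150 .088 3.1416 0 1.60;python3 - <<'E'
from bench import cams
import cv2
im=cams.snapshot('wrist');cv2.imwrite('pics/w9b.png',cv2.resize(im,None,fx=1.5,fy=1.5))
E
```

```text
t 5.47 pos [ 0.5917 -0.1499  0.1465] rot [ 3.135e+00 -3.000e-03  1.602e+00] w 0.0342 F [-1.2  0.8 -0. ] q [-0.23  0.56  0.7   1.49 -0.37  1.22  0.55] rows 2
-0 -1 29 0.003 -0.002 0.001; -0 -1 29 0.003 -0.002 0.001
```

View pics/w9b.png

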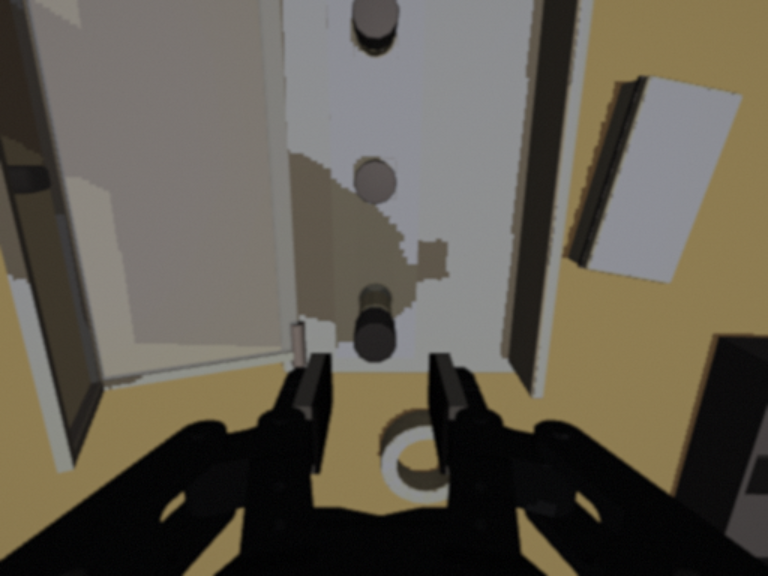

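servo_tool(motion="0 -1 20 0.003 0 0; 0 0 20 0.003 0 0; 0 0 16 0 0 0; 0 0 0 0 0 0")

```text
time_s: 5.85
tool_pos: [0.5967, -0.1495, 0.1025]
tool_rot: [3.121, -0.002, 1.604]
ft_force: [-1.0, -0.0, -0.5]
grip_width: 0.0338
```

```bash
python3 plan.py .5905 -.150 .088 3.1416 0 1.60;python3 - <<'E'
from bench import cams
import cv2
im=cams.snapshot('wrist');cv2.imwrite('pics/w10b.png',cv2.resize(im,None,fx=1.5,fy=1.5))
E
```

```text
t 5.85 pos [ 0.5967 -0.1495  0.1025] rot [ 3.121e+00 -2.000e-03  1.604e+00] w 0.0338 F [-1.  -0.  -0.5] q [-0.22  0.6   0.67  1.54 -0.41  1.12  0.57] rows 1
-0 -6 14 0.021 -0.002 0.004
```

View pics/w10b.png

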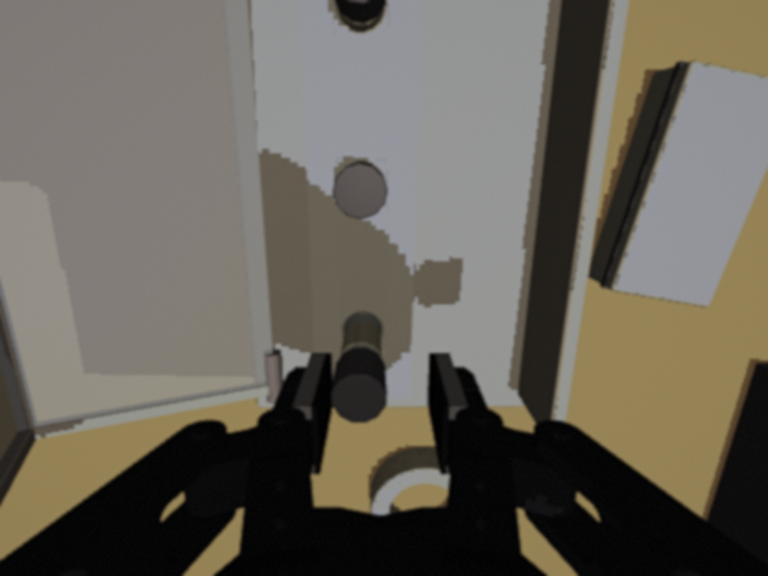

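servo_tool(motion="0 -7 4 0.02 0 0; 0 -2 10 0.005 0 0; 0 0 4 0 0 0; 0 0 0 0 0 0")

```text
time_s: 6.23
tool_pos: [0.592, -0.151, 0.0924]
tool_rot: [3.134, 0.001, 1.606]
ft_force: [0.8, 0.3, -0.1]
grip_width: 0.0339
```

```bash
python3 plan.py .5905 -.150 .088 3.1416 0 1.60;python3 - <<'E'
from bench import cams
import cv2
im=cams.snapshot('wrist');cv2.imwrite('pics/w11b.png',cv2.resize(im,None,fx=1.5,fy=1.5))
E
```

```text
t 6.23 pos [ 0.592  -0.151   0.0924] rot [3.134e+00 1.000e-03 1.606e+00] w 0.0339 F [ 0.8  0.3 -0.1] q [-0.22  0.61  0.67  1.56 -0.41  1.11  0.58] rows 1
1 -2 4 0.008 0.001 0.006
```

View pics/w11b.png

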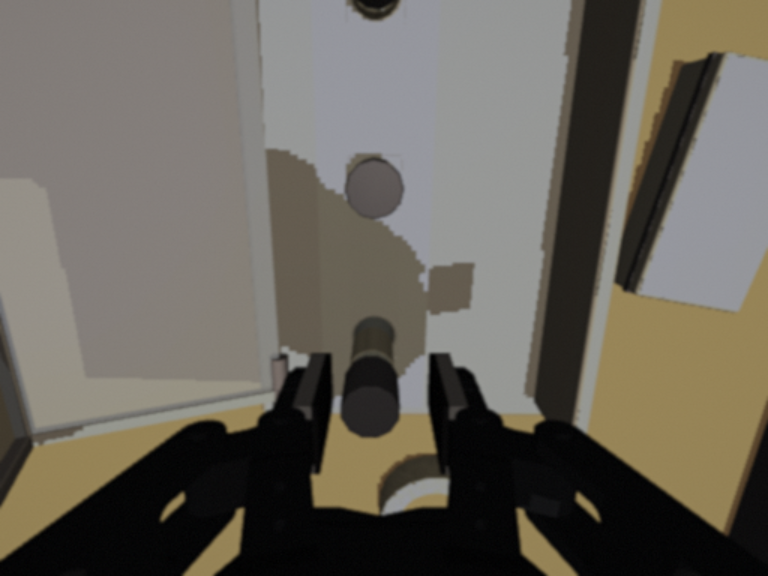

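servo_tool(motion="0 -2 6 0.008 0 0; 0 -1 2 0 0 0; 0 0 0 0 0 0")

```text
time_s: 6.53
tool_pos: [0.5896, -0.1514, 0.0847]
tool_rot: [3.141, 0.002, 1.606]
ft_force: [0.5, -0.2, -0.5]
grip_width: 0.0341
```

servo_tool(motion="0 0 0 0 0 0; 0 0 0 0 0 0; 0 0 0 0 0 0; 0 0 0 0 0 0", claw=1, squeeze=40)

```text
time_s: 6.87
tool_pos: [0.5895, -0.1517, 0.0846]
tool_rot: [3.141, 0.002, 1.605]
ft_force: [1.2, -0.1, -0.0]
grip_width: 0.0176
```

```bash
python3 plan.py .5905 -.150 .16 3.1416 0 1.60;python3 - <<'E'
from bench import cams
import cv2
im=cams.snapshot('wrist');cv2.imwrite('pics/w12b.png',cv2.resize(im,None,fx=1.5,fy=1.5))
E
```

```text
t 6.87 pos [ 0.5895 -0.1517  0.0846] rot [3.141e+00 2.000e-03 1.605e+00] w 0.0176 F [ 1.2 -0.1 -0. ] q [-0.22  0.62  0.67  1.56 -0.41  1.11  0.58] rows 2
1 1 -38 0.000 0.001 0.003; 1 1 -38 0.000 0.001 0.003
```

View pics/w12b.png

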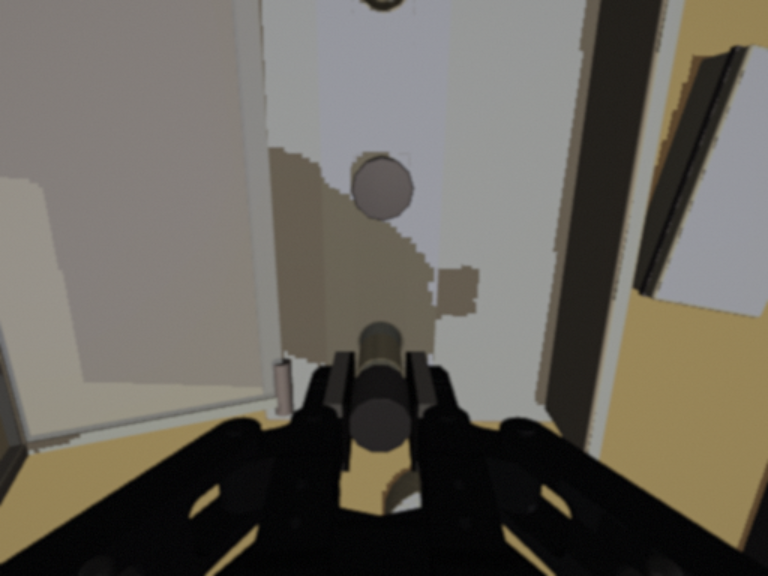

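servo_tool(motion="0 0 -12 0 0 0; 0 0 -12 0 0 0; 0 0 -12 0 0 0", squeeze=50)

```text
time_s: 7.17
tool_pos: [0.5889, -0.1511, 0.1207]
tool_rot: [-3.139, 0.002, 1.605]
ft_force: [0.5, 0.5, -0.3]
grip_width: 0.0174
```

```bash
python3 plan.py .5905 -.150 .16 3.1416 0 1.60
```

```text
t 7.17 pos [ 0.5889 -0.1511  0.1207] rot [-3.139e+00  2.000e-03  1.605e+00] w 0.0174 F [ 0.5  0.5 -0.3] q [-0.23  0.58  0.69  1.52 -0.38  1.18  0.56] rows 2
0 1 -20 -0.001 0.001 0.003; 0 1 -20 -0.001 0.001 0.003
```

servo_tool(motion="0 1 -15 0 0 0; 0 0 -20 0 0 0; 0 0 -25 0 0 0; 0 0 -30 0 0 0; 0 0 -30 0 0 0")

```text
time_s: 7.58
tool_pos: [0.5865, -0.1501, 0.2476]
tool_rot: [-3.132, -0.0, 1.604]
ft_force: [1.4, 0.0, -0.2]
grip_width: 0.0177
```

```bash
python3 plan.py .5905 -.150 .30 3.1416 0 1.60
python3 - <<'E'
from bench import cams
import cv2
im=cams.snapshot('scene');cv2.imwrite('pics/s13b.png',cv2.resize(im[120:330,150:360],None,fx=2.8,fy=2.8,interpolation=cv2.INTER_CUBIC))
E
```

```text
t 7.58 pos [ 0.5865 -0.1501  0.2476] rot [-3.132 -0.     1.604] w 0.0177 F [ 1.4  0.  -0.2] q [-0.24  0.49  0.73  1.33 -0.32  1.45  0.5 ] rows 2
-0 2 -26 -0.005 -0.000 0.002; -0 2 -26 -0.005 -0.000 0.002
```

View pics/s13b.png

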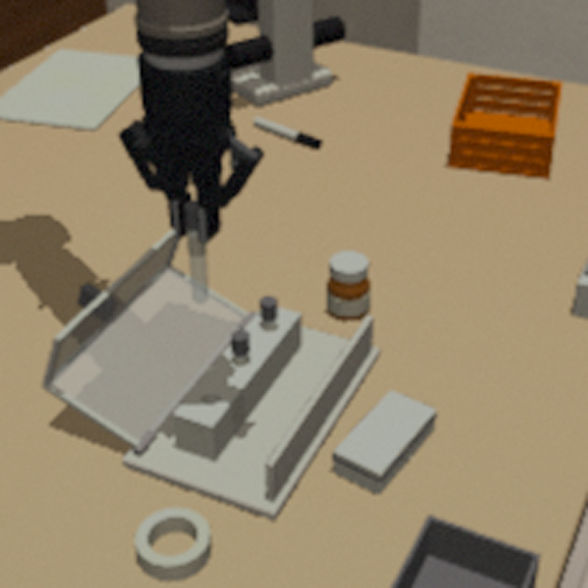

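servo_tool(motion="0 0 -20 0 0 0; 0 0 -20 0 0 0; 0 0 -10 -0.03 0 0; 0 0 0 -0.06 0 0; 0 0 0 -0.09 0 0")

```text
time_s: 8.05
tool_pos: [0.5938, -0.1529, 0.3181]
tool_rot: [2.941, 0.011, 1.606]
ft_force: [0.4, -0.2, -0.3]
grip_width: 0.0176
```

servo_tool(motion="0 0 0 -0.1 0 0; 0 0 0 -0.1 0 0; 0 0 0 -0.1 0 0")

```text
time_s: 8.3
tool_pos: [0.5955, -0.1553, 0.325]
tool_rot: [2.619, 0.014, 1.605]
ft_force: [0.8, 0.4, 0.3]
grip_width: 0.0175
```

```bash
python3 plan.py .5905 -.150 .31 3.1416 0 1.60
```

```text
t 8.3 pos [ 0.5955 -0.1553  0.325 ] rot [2.619 0.014 1.605] w 0.0175 F [0.8 0.4 0.3] q [-0.38  0.06  0.75  1.72 -0.29  0.9   0.52] rows 5
1 -2 2 0.104 0.003 0.002; 1 -2 2 0.104 0.003 0.002; 1 -2 3 0.104 0.003 0.002; 1 -2 3 0.104 0.003 0.002; 1 -1 3 0.104 0.003 0.002
```

servo_tool(motion="0 0 0 -0.1 0 0; 0 0 0 -0.09 0 0; 0 0 0 -0.05 0 0; 0 0 0 0 0 0; 0 0 0 0 0 0")

```text
time_s: 8.72
tool_pos: [0.5872, -0.1584, 0.3281]
tool_rot: [2.362, 0.003, 1.6]
ft_force: [0.7, -0.0, 0.1]
grip_width: 0.0176
```

```bash
python3 plan.py .5905 -.150 .31 3.1416 0 1.60
python3 - <<'E'
from bench import cams
import cv2,numpy as np
a=cams.snapshot('scene')[60:330,120:390];b=cams.snapshot('side')[60:330,180:450]
cv2.imwrite('pics/s14.png',cv2.resize(np.hstack([a,b]),None,fx=1.48,fy=1.48,interpolation=cv2.INTER_CUBIC))
cv2.imwrite('pics/w14.png',cams.snapshot('wrist'))
E
```

```text
t 8.72 pos [ 0.5872 -0.1584  0.3281] rot [2.362 0.003 1.6  ] w 0.0176 F [ 0.7 -0.   0.1] q [-0.4  -0.11  0.76  1.98 -0.4   0.56  0.68] rows 7
1 -1 2 0.111 0.000 0.000; 1 -1 2 0.111 0.000 0.000; 1 -1 2 0.111 0.000 0.000; 1 -1 3 0.111 0.000 0.000; 1 -0 3 0.111 0.000 0.000
1 -0 3 0.111 0.000 0.000; 1 0 3 0.111 0.000 0.000
```

View pics/s14.png

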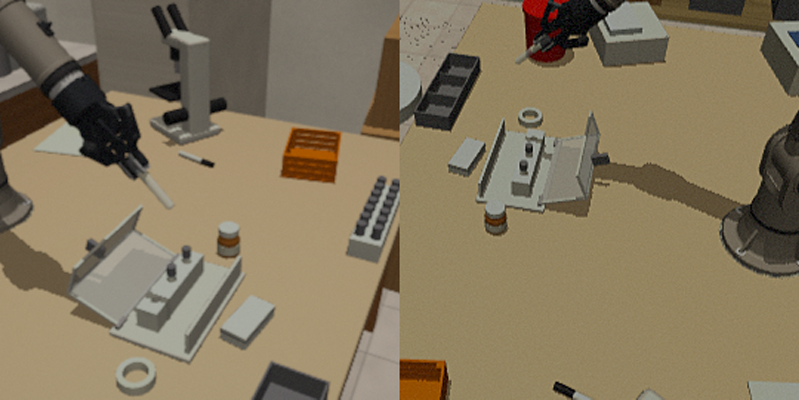

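View pics/w14.png

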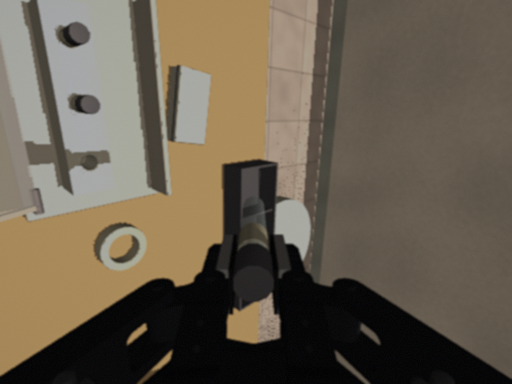

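Run:
```python
from h import *
from bench import telemetry,manip
from scipy.spatial.transform import Rotation as Ro
s=telemetry.observe();R=Ro.from_euler('xyz',s['tool_rot']).as_matrix()
tp=np.array(s['tool_pos']);tipP=tp+R[:,2]*(.0846-.012);mid=tp+R[:,2]*(.0846-.0645)
C={n:cams.camera_params(n) for n in('scene','side')}
o={'scene':np.array([234.9,198.5]),'side':np.array([260.,101.9])}
t=least_squares(lambda P:np.r_[proj(P,C['scene'])-o['scene'],proj(P,C['side'])-o['side']],[.63,-.16,.27])
print('tip',t.x,t.fun,'pred',tipP,'mid',mid,'qd',np.abs(s['qd']).max())
a=(tp-R[:,2]*.0187)-t.x;print('tilt',np.arccos(a[2]/np.linalg.norm(a)))
```

```text
tip [ 0.633499   -0.15374849  0.27741463] [-0.41739021 -0.09467161 -0.59059799  0.16340086] pred [ 0.64002666 -0.15720485  0.27714301] mid [ 0.60311248 -0.15807899  0.31446363] qd 0.015223779784064612
tilt 0.7303696849756262
```

The image-measured slant is about 0.73 rad and the tool axis gives 0.78. The tube's middle is at about 0.31 m. Let it settle for a few rows, then hand in.

servo_tool(motion="0 0 0 0 0 0; 0 0 0 0 0 0; 0 0 0 0 0 0; 0 0 0 0 0 0; 0 0 0 0 0 0")

```text
time_s: 9.28
tool_pos: [0.5928, -0.1582, 0.331]
tool_rot: [2.362, 0.011, 1.602]
ft_force: [-0.5, 0.0, 0.4]
grip_width: 0.0175
```

Run:
```python
from bench import telemetry,manip
import numpy as np
s=telemetry.observe();print(s['time_s'],s['tool_pos'],s['tool_rot'],s['grip_width'],np.abs(s['qd']).max());print(manip.close_job())
```

```text
9.2833 [ 0.59278058 -0.15822082  0.33102541] [2.36188231 0.01122783 1.60243516] 0.0175402704505303 0.01387873981439346
the job is handed in; nothing more can be done
None
```

I pushed the cover open by its tab with closed fingers, lifted the tall tube straight out of the -y hole by its cap, and tilted it about 45° outward, cap end up. The job was handed in at 9.3 s with the gripper still holding the tube. No verdict was reported, so what follows is from my own last checks.

- **Cover:** about 1.18–1.2 rad open, measured from its roof corners. The last pictures, after the tilt, still show it open.
- **Tube:** its middle was about 0.31 m above the bench. The tilt is 0.78 rad by the tool axis and 0.73 rad by triangulating the tube tip. The two tip estimates disagree by about 7 mm, but both tilts are within limits.
- **Grip and motion:** the gripper reads 17.5 mm on the 19 mm cap, steady since the grasp, and joint speeds are below 0.015 rad/s. The TCP drifted about 6 mm during the final half second of settling.
- **Other things:** in the last pictures the short tubes, jar, tape, slide box and marker look where they were. I checked this by eye and did not re-measure them.

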